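# Drive a worn locating pin out of a jig plate

### The arm

A 6-joint arm with a two-finger parallel gripper is mounted at the origin on a cart in front of the work surface, level with it; the furniture and walls round the work are solid. World frame = base frame: x ahead of the robot, y to its left, z up, the work surface at z = 0. Lengths are in m, angles in rad, forces in N, time in s.
With the tool pointing down it reaches from about 0.2 to 0.875 m from the base axis. Payload 3.4 kg.
Tool frame: the origin (TCP) lies on the centre line of the jaws, within the pads' length; the fingertips stand 11 mm ahead of it and the grasp point (between the pads) lies 8 mm behind it; z points along the fingers, y is the direction in which the jaws open and shut (so a half turn about z gives the same grasp; the last joint's range is limited). The gripper opens to 94 mm and grips with 3 to 60 N. Pads are 16 mm wide; open, the fingers measure 119 mm over their backs; the gripper's body (75 mm by 177 mm) begins 78 mm behind the grasp point.
Start: joints at [-1.289, 0.276, 1.505, -0, 1.361, -0.121], TCP at [0.225, -0.529, 0.216] pointing down, gripper open.
Joint ranges: [-2.89, 2.89], [-0.75, 2.08], [0.22, 2.7], [-1.18, 4.32], [0.11, 2.71], [-2.7, 2.7]. Speed limits (rad/s): [2.57, 2.57, 3.14, 3.14, 3.14, 3.14].

### API

Orientations are given as a 3x3 rotation matrix whose columns are the frame's x, y, z axes.
In Python, from rig import robot gives the robot as it stands.
- The arm moves only by the tool drive_tool, never from a script. Its argument "commands" is a list of rows, each an object of numbers: "ax", "ay", "az": the turn, a rotation vector about the tool's x, y, z in units of 5 degrees (1.0 is 5 degrees); "x", "y", "z": the shift along the tool's x, y, z in mm; "gripper": the gripper's target within -1 to 1 (fully open at 1, half-way at 0, shut at -1). In form: [{"ax": .., "ay": .., "az": .., "x": .., "y": .., "z": .., "gripper": ..}, ...]. A call has 1 to 20 rows; each row is the pose to reach, as a shift and turn from the pose commanded when the call began, along the tool's axes at that moment; what a row does not reach only later rows make up. A row lasts 1/8 s, in which the tool goes at most 62.5 mm and 10.7 degrees, less where a joint would pass 70% of its speed; a pose out of reach is approached as far as the arm can. A call with a gripper value outside its range is refused whole. The fingers move at their own pace and stop on an object; "force" is the grip in N (left out, the last holds). Time passes only in rows, so rows that repeat a pose let the fingers close. It gives the time, the measured TCP pose, the force and the opening at its end, in the units of the state.
- robot.read_state(): the state, without advancing time (a new reading comes with each control period).
- robot.get_image(name): name is "scene" or "top" or "wrist"; returns a dict with "color" (384x512x3 uint8, red, green, blue), "z_map" (384x512 float32, m along the optical axis (not along the pixel's ray), 0 where there is no reading), "fx", "fy", "cx", "cy" (pixels), "k1" (the pictures are not rectified: a ray, as slopes to the right and down, at radius r is drawn at 1 + k1 r^2 times it, then the intrinsics apply), "origin" and "attitude" of the camera in the world. Camera axes: x right, y down, z forward; pixel columns grow to the right and rows downward; lengths in m; the calibration is good to about 2 mm. A picture is of the moment at which its call begins.
- robot.job_done(): hands the job in, once; it reports no verdict.
The state is a dict: "time_s": time; "qpos": joint angles; "dq": joint speeds; "joint_torque": joint torques, N m; "eef_pos": TCP position; "orientation": TCP orientation; "wrist_force": force on the tool from outside, world axes, zero at the start; "wrist_torque": the same for the moment, N m; "opening": opening from 0.0 (shut) to 1.0 (fully open).
Only numpy, scipy, OpenCV 4.12 (cv2) and the standard library are available. Lean on these libraries where they do the work, as an engineer would, in place of code of your own. Each camera call takes 0.05 s, during which the arm holds its last target.

### The job

The brown pin in the upturned jig plate is worn and has to come out. Slide the blue tray under it to catch it, take the brass drift from its block and push the brown pin down through its hole so that it drops into the tray, then stand the drift back in its hole in the block. Leave the two white pins seated in the plate, and do not disturb the round tin or the stopwatch.

Things in the scene. Friction and masses are not known exactly. Their poses are not given: they have to be found in the camera images.
- nest_plate: Fixed orange-brown jig plate, 140 (x) x 100 (y) x 16 mm, clamped back side up on a riser. Origin: on the bench below its middle hole; x along the row of holes, y to its open, overhanging edge, z up. It spans x -70..70, y -73..27 mm, underside 54, top 70 mm above the bench. Steel-rimmed through-holes of 16 mm at x = -42, 0, 42, y = 0 hold one pin each. Two clamps at y < -30 rise 31 mm above it.
- riser_face (a point): On the bench at the foot of the aluminium riser's face, 29 mm from the middle hole towards the plate's -y. The riser fills the room below the plate from here to y = -91. From here to the open edge (56 mm) the room below the plate is free, the pins' lower ends hanging 40 mm above the bench: a tray pushed in from the open side towards -y stops here.
- worn_pin: Dark brown plastic pin, 15 mm diameter, 26 mm long, upright in one of the three holes (which one varies). Origin: centre of its lower end, 40 mm above the bench; z up. Its upper end is 4 mm below the plate's top, seen down the hole. Sprung jaws in the hole hold it by friction: 4 to 8 N push it down, it drops free after 8 to 12 mm of travel and is surely out when the drift is fully in.
- worn_pin_mid (a point): Middle of the brown pin's length, on its axis.
- good_pin_0: White pin of the same shape, held in the same way in another hole of the plate; stays.
- good_pin_1: Second white pin in the plate; stays.
- drift: Loose brass drift punch, 110 mm long, upright in its block, about 0.12 kg. Origin: centre of its lower, working end; z towards the upper end. Tip of 10 mm diameter, 26 mm long, then a 4 mm cone, then a 16 mm barrel with a knurled zone (68 to 96 mm from the tip). Only the tip fits the plate's holes: the cone meets the plate when the tip is about 26 mm below the plate's top.
- drift_grip (a point): Point on the drift's axis in its knurled zone, 84 mm above its working end: where to hold it.
- drift_block: Fixed black tool block, 34 (x) x 80 (y) x 50 mm, bolted down by a low foot at each y end (to y = -57 and 57), origin under its centre, with a 19 mm hole for the drift, its mouth countersunk 3 mm, 46 mm deep (floor 4 mm above the bench); the upper 64 mm of the drift show. Two thin steel punches (up to 14 mm high) are fixed in the block 32 and 48 mm from the hole, towards +y.
- block_hole (a point): Centre of the mouth of the drift's hole, on the block's top face; it is 20 mm from the block's middle towards -y.
- catch_tray: Loose, empty, open blue tray, 90 (x) x 130 (y) x 26 mm with 2 mm walls (a lip makes the rim 96 x 136), about 0.1 kg; it slides easily on the bench. Origin under its centre, z up. At the start it lies on the open (+y) side of the plate with its long sides roughly along the row of holes.
- tin: Round tin, 64 mm diameter, 25 mm high, a bystander; origin under its centre.
- watch: Grey stopwatch, 50 x 62 x 19 mm, a bystander; origin under its centre.

How it is judged:
On the way, in this order (a step that is already met when the one before it is completed fails the run):
1. the blue tray lies under the brown pin, which is still in the plate (x of worn_pin in the frame of catch_tray between -0.036 and 0.036 m and y of worn_pin in the frame of catch_tray between -0.056 and 0.056 m and height (world z) of worn_pin above 0.036 m and height (world z) of catch_tray below 0.004 m), for 0.2 s.
2. the drift, tip down in the hole, presses on the brown pin (contact force between drift and worn_pin above 1 N and angle between drift's own z axis and vertical below 0.25 rad and horizontal distance between drift and worn_pin below 0.006 m and height (world z) of worn_pin_mid above 0.04 m).
3. the brown pin lies in the tray (x of worn_pin_mid in the frame of catch_tray between -0.043 and 0.043 m and y of worn_pin_mid in the frame of catch_tray between -0.063 and 0.063 m and z of worn_pin_mid in the frame of catch_tray below 0.024 m), for 0.2 s.
At the end, for the whole second after the job is handed in: The brown pin is inside the blue tray, the tray flat on the bench; the drift stands at rest, upright (0.2 rad), at the bottom of its hole in the block (tip under 12 mm above the bench, 7 mm from the hole's axis); both white pins sit within 3 mm of where they were (all of step 3 and height (world z) of catch_tray below 0.004 m and angle between catch_tray's own z axis and vertical below 0.08 rad and horizontal distance between drift and block_hole below 0.007 m and height (world z) of drift below 0.012 m and angle between drift's own z axis and vertical below 0.2 rad and linear speed of drift below 0.03 m/s and distance of each of good_pin_0, good_pin_1 from where it was at the start of the episode below 0.003 m); the robot touches nothing.
It fails at once if a white pin is pushed out of place (distance of any of good_pin_0, good_pin_1 from where it was at the start of the episode above 0.005 m).
It fails at once if the tin or the stopwatch is disturbed (distance of any of tin, watch from where it was at the start of the episode above 0.02 m).
It also fails if it takes over 64 s, if anything falls off the work surface, if the arm or the gripper's body presses on something with over 40 N, if the wrist force passes 120 N, or if a joint passes its speed limit or range.

## Working session

There is one attempt and no reset: what is moved stays moved. The work goes in short steps, Python scripts to look and compute and a tool call to move; the robot and the scene stay as the last step left them, time stands still between calls to the robot, and variables do not carry over. Pictures are saved under pics/ and viewed, and the job is handed in when it is done.

Besides the shell and the picture viewer there is one more tool, called after "Call:" as a command line: name --argument value ..., lists and objects as JSON in quotes. drive_tool: Moves the arm, as the interface text tells. Its arguments: {"type":"object","properties":{"commands":{"type":"array","items":{"type":"object","properties":{"ax":{"type":"number"},"ay":{"type":"number"},"az":{"type":"number"},"x":{"type":"number"},"y":{"type":"number"},"z":{"type":"number"},"gripper":{"type":"number"}}}},"force":{"type":"number"}},"required":["commands"]}

```bash
mkdir -p pics; ls
cat > h.py <<'E'
import numpy as np, cv2
from rig import robot
def ray(im,u,v):
    xd=(np.asarray(u,float)-im['cx'])/im['fx']; yd=(np.asarray(v,float)-im['cy'])/im['fy']
    rd=np.hypot(xd,yd); r=rd.copy() if hasattr(rd,'copy') else rd
    for _ in range(20): r=rd/(1+im['k1']*r*r)
    s=1/(1+im['k1']*r*r)
    return np.stack([xd*s,yd*s,np.ones_like(xd)],-1)
def plane(im,u,v,h):
    d=ray(im,u,v)@np.array(im['attitude']).T; o=np.array(im['origin'])
    t=(h-o[2])/d[...,2]
    return o+d*t[...,None]
def cloud(im):
    v,u=np.mgrid[0:384,0:512]
    d=ray(im,u,v)*im['z_map'][...,None]
    P=d@np.array(im['attitude']).T+np.array(im['origin'])
    P[im['z_map']==0]=np.nan
    return P
def proj(im,p):
    c=(np.asarray(p)-np.array(im['origin']))@np.array(im['attitude'])
    x=c[...,0]/c[...,2];y=c[...,1]/c[...,2];k=1+im['k1']*(x*x+y*y)
    return im['fx']*x*k+im['cx'],im['fy']*y*k+im['cy']
def save(im,n,s=1.5,crop=None):
    c=im['color'][...,::-1]
    if crop: c=c[crop[1]:crop[3],crop[0]:crop[2]]
    cv2.imwrite('pics/'+n+'.png',cv2.resize(c,None,fx=s,fy=s,interpolation=cv2.INTER_CUBIC))
E
python3 - <<'E'
from h import *
import pickle
D={}
for n in ['top','scene','wrist']:
    im=robot.get_image(n); save(im,n+'0'); D[n]=im
    print(n,im['origin'],np.round(im['attitude'],3).tolist(),im['fx'],im['k1'])
pickle.dump(D,open('d0.pkl','wb'))
print(robot.read_state())
E
```

```text
pics
top [0.35100641 0.10478115 1.23979237] [[0.028, -0.987, 0.158], [-0.999, -0.025, 0.021], [-0.017, -0.159, -0.987]] 426.2293800731361 -0.12508694587738903
scene [0.17399677 0.69940964 0.69152491] [[-0.859, -0.34, 0.382], [-0.511, 0.576, -0.637], [-0.003, -0.743, -0.669]] 413.24477033878316 -0.07466952967637942
wrist [ 0.30337548 -0.4968258   0.38359595] [[0.393, -0.881, -0.262], [-0.92, -0.377, -0.11], [-0.001, 0.284, -0.959]] 293.18147968334785 -0.045252762141673133
{'time_s': 0.15, 'qpos': array([-1.28900940e+00,  2.76416068e-01,  1.50580954e+00,  1.60319122e-05,
        1.36077344e+00, -1.20991364e-01]), 'dq': array([-0.00105345, -0.00142713, -0.0052969 ,  0.00039862, -0.00021053,
       -0.00110421]), 'joint_torque': array([ 1.32527199e-03, -4.04921365e+01, -2.37433648e+01,  6.99679996e-02,
        3.13848909e-02, -8.79321942e-05]), 'eef_pos': array([ 0.22527148, -0.52857012,  0.21583575]), 'orientation': array([[ 9.19976872e-01,  3.91972466e-01, -3.76017009e-04],
       [ 3.91972603e-01, -9.19975892e-01,  1.35528143e-03],
       [ 1.85306423e-04, -1.39421594e-03, -9.99999011e-01]]), 'wrist_force': array([ 0.9258826 , -0.43323893, -0.320135  ]), 'wrist_torque': array([-0.0333862 ,  0.02140366,  0.00365789]), 'opening': 0.999715091127711}
```

View pics/top0.png

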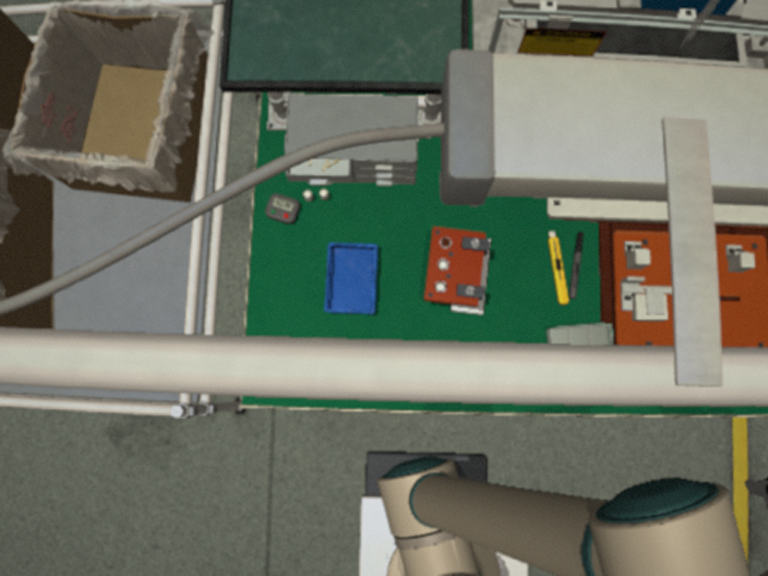

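View pics/scene0.png

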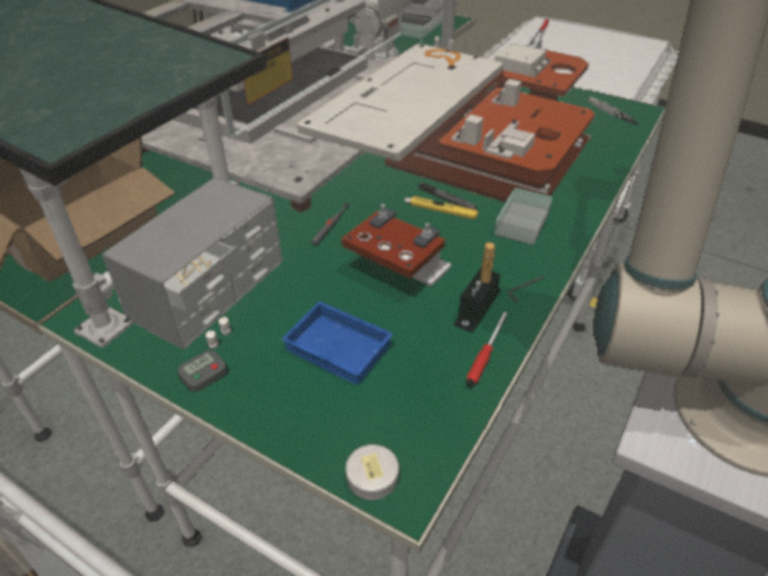

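View pics/wrist0.png

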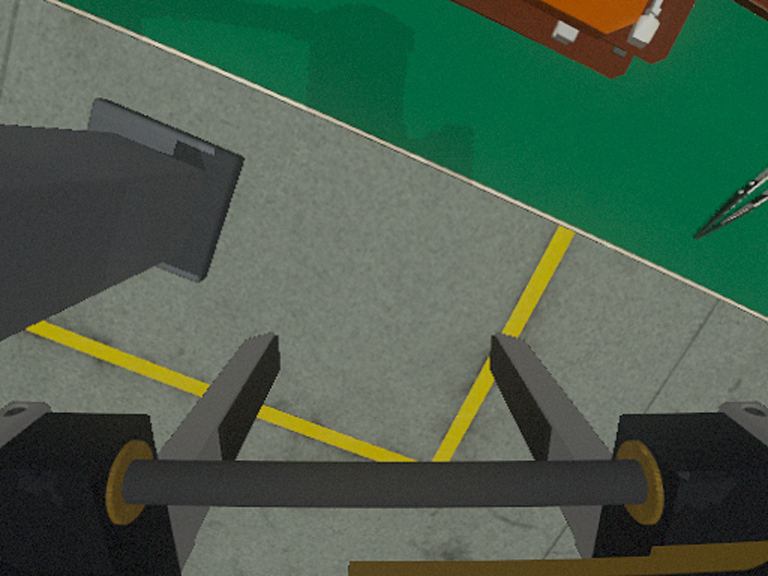

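The top view shows the plate at about (455,265), the tray at (352,278) and the watch at (283,208). A beam hides the block. The scene view shows the drift and block at about (485,280) and the tin at (372,470). In the top view the brown pin looks to be the upper of the three holes.

Run:
```python
from h import *
import pickle
D=pickle.load(open('d0.pkl','rb'))
save(D['top'],'topz',5,(200,140,350,220))
save(D['scene'],'scz',4,(160,100,350,250))
for n in ['top','scene']:
    im=D[n];P=cloud(im);hsv=cv2.cvtColor(im['color'],cv2.COLOR_RGB2HSV)
    m=(P[...,2]>.0)
    print(n)
    # beams/obstacles heights on grid in top
    if n=='top':
        for (u,v) in [(200,235),(360,235),(180,100),(250,90),(340,90),(460,170),(250,40),(340,80),(240,75)]:
            print((u,v),np.round(P[v,u],3))
    for nm,lo,hi in [('blue',(100,120,40),(125,255,255)),('orange',(0,150,60),(14,255,255))]:
        mk=cv2.inRange(hsv,lo,hi)
        k,l,s,c=cv2.connectedComponentsWithStats(mk)
        for i in range(1,k):
            if s[i,4]>150:
                q=P[l==i]; print(nm,s[i],np.round(np.nanmin(q,0),3),np.round(np.nanmax(q,0),3),np.round(np.nanmedian(q,0),3))
```

```text
top
(200, 235) [0.366 0.146 0.962]
(360, 235) [0.369 0.041 0.961]
(180, 100) [ 0.832  0.371 -0.002]
(250, 90) [0.459 0.115 0.981]
(340, 90) [0.459 0.058 0.985]
(460, 170) [ 0.409 -0.017  0.986]
(250, 40) [0.848 0.145 0.343]
(340, 80) [0.466 0.058 0.984]
(240, 75) [0.854 0.179 0.138]
blue [428   0  44   8 191] [ 0.993 -0.405  0.289] [ 1.005 -0.299  0.328] [ 0.997 -0.351  0.307]
blue [ 216  162   36   48 1570] [ 0.497  0.144 -0.006] [0.634 0.242 0.034] [0.568 0.194 0.003]
orange [400 148   8  67 408] [ 0.493 -0.32   0.003] [ 0.693 -0.298  0.018] [ 0.592 -0.309  0.011]
orange [ 408  148   41   82 1967] [ 0.443 -0.439  0.007] [ 0.692 -0.296  0.101] [ 0.574 -0.353  0.091]
orange [ 283  151   41   53 1265] [ 0.512 -0.066 -0.007] [0.677 0.052 0.08 ] [ 0.582 -0.002  0.07 ]
orange [ 478  151   34   80 2225] [ 0.444 -0.629  0.005] [ 0.69  -0.5    0.109] [ 0.545 -0.555  0.091]
scene
blue [ 188  201   73   55 2311] [ 0.498  0.132 -0.002] [0.65  0.242 0.029] [0.568 0.186 0.004]
orange [359  45  24  14 169] [ 0.518 -0.786  0.086] [ 0.596 -0.668  0.096] [ 0.558 -0.716  0.091]
orange [ 316   63   79   51 1772] [ 0.422 -0.607  0.057] [ 0.652 -0.297  0.095] [ 0.49  -0.478  0.091]
orange [230 146  66  37 906] [ 0.512 -0.054  0.055] [0.653 0.053 0.075] [0.575 0.    0.07 ]
orange [312 230  16  25 163] [0.355 0.085 0.008] [0.373 0.157 0.02 ] [0.364 0.125 0.016]
```

View pics/topz.png

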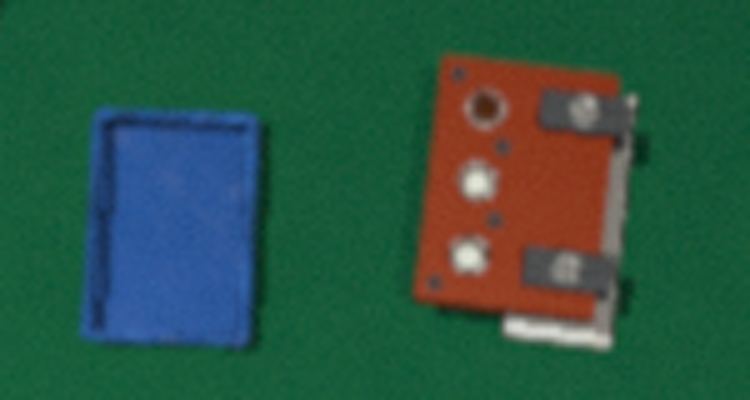

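View pics/scz.png

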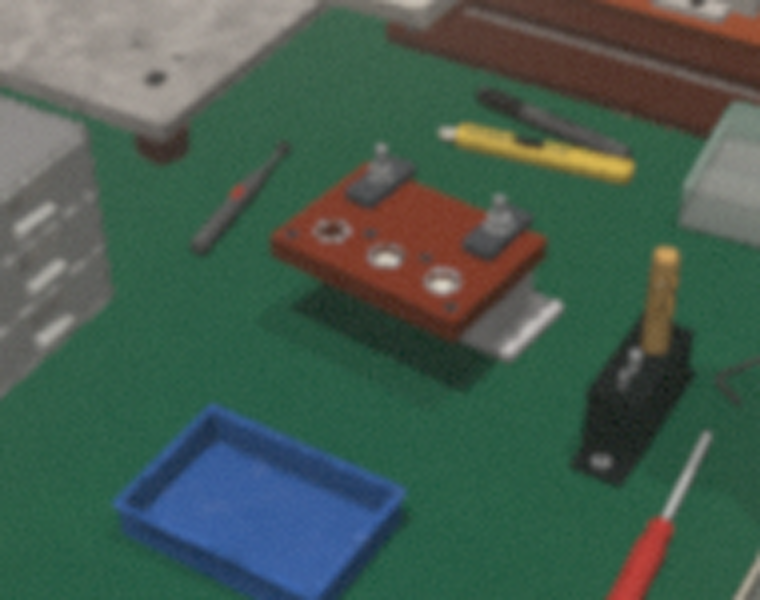

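Run:
```python
from h import *
import pickle
D=pickle.load(open('d0.pkl','rb'))
t=D['top'];s=D['scene']
a=plane(t,np.array([297,295.6,293.6]),np.array([161.4,176.6,191.4]),.07)
b=plane(s,np.array([243,256.25,270.5]),np.array([157.75,164.25,170.25]),.07)
print(a,b,sep='\n')
for p in (a,b): print(np.linalg.norm(p[0]-p[1]),np.linalg.norm(p[2]-p[1]))
# tray outline: rim height .026
for im,h in ((t,.026),(s,.026)):
    hsv=cv2.cvtColor(im['color'],cv2.COLOR_RGB2HSV)
    mk=cv2.inRange(hsv,(100,120,40),(125,255,255))
    k,l,st,c=cv2.connectedComponentsWithStats(mk)
    i=[i for i in range(1,k) if st[i,4]>1000][0]
    v,u=np.where(l==i); 
    q=plane(im,u,v,h)[:,:2].astype(np.float32)*1000
    r=cv2.minAreaRect(q); print('tray',r)
# drift top: scene
P=cloud(s)
for (u,v) in [(666,250),(664,258),(660,300),(657,345),(640,350),(690,340),(600,461)]:
    uu,vv=u/4+160,v/4+100; print((u,v),np.round(P[int(round(vv)),int(round(uu))],3))
print('top end',plane(s,665/4+160,254/4+100,.114))
hs=cv2.cvtColor(s['color'],cv2.COLOR_RGB2HSV)
v,u=np.where((hs[...,2]<45)); m=(u>300)&(u<335)&(v>175)&(v<225)
q=P[v[m],u[m]]; q=q[(q[:,2]>.044)&(q[:,2]<.056)]
print(len(q),np.nanmedian(q,0),cv2.minAreaRect((q[:,:2]*1000).astype(np.float32)))
```

```text
[[0.62832319 0.0136795  0.07      ]
 [0.58464233 0.01710344 0.07      ]
 [0.54259008 0.02213281 0.07      ]]
[[0.62691591 0.01459839 0.07      ]
 [0.58513384 0.02032228 0.07      ]
 [0.54382175 0.02294235 0.07      ]]
0.04381485016551094 0.04235193286535988
0.04217231546576402 0.041395085148177635
tray ((564.40576171875, 192.19810485839844), (97.81291961669922, 137.43576049804688), 89.22997283935547)
tray ((560.7040405273438, 198.69630432128906), (109.67933654785156, 144.0562744140625), 89.3066177368164)
(666, 250) [ 0.423 -0.02   0.114]
(664, 258) [ 0.421 -0.013  0.114]
(660, 300) [ 0.419 -0.011  0.084]
(657, 345) [ 0.418 -0.011  0.05 ]
(640, 350) [0.422 0.001 0.051]
(690, 340) [ 0.405 -0.031  0.044]
(600, 461) [0.42  0.052 0.007]
top end [ 0.42064503 -0.01485817  0.114     ]
110 [0.40987647 0.0266117  0.04944384] ((418.94146728515625, 8.756418228149414), (30.418001174926758, 75.92999267578125), 0.6567440032958984)
```

Run:
```python
from h import *
import pickle
D=pickle.load(open('d0.pkl','rb'))
P=cloud(D['top'])
for (u,v) in [(283,208),(318,192),(300,183),(360,183),(330,140),(400,140),(345,168),(250,88),(460,88)]:
    print((u,v),np.round(P[int(v/1.5),int(u/1.5)],3))
S=cloud(D['scene'])
for (u,v) in [(372,455),(205,370),(140,160),(180,250),(180,330),(215,200),(40,170),(270,50),(210,130)]:
    print('s',(u,v),np.round(S[int(v/1.5),int(u/1.5)],3))
```

```text
(283, 208) [0.705 0.336 0.016]
(318, 192) [0.742 0.267 0.001]
(300, 183) [ 0.762  0.305 -0.001]
(360, 183) [ 0.765  0.183 -0.004]
(330, 140) [0.454 0.134 0.987]
(400, 140) [0.46  0.105 0.974]
(345, 168) [0.762 0.206 0.091]
(250, 88) [0.804 0.338 0.337]
(460, 88) [0.481 0.08  0.984]
s (372, 455) [0.413 0.338 0.025]
s (205, 370) [0.698 0.337 0.016]
s (140, 160) [1.054 0.093 0.133]
s (180, 250) [0.798 0.247 0.134]
s (180, 330) [0.765 0.311 0.038]
s (215, 200) [0.845 0.123 0.133]
s (40, 170) [0.823 0.386 0.335]
s (270, 50) [ 0.968 -0.195  0.251]
s (210, 130) [0.898 0.054 0.214]
```

Call:
drive_tool --commands '[{"x":616,"y":-572,"z":0,"az":5.1,"gripper":1},{"x":616,"y":-572,"z":0,"az":5.1,"gripper":1},{"x":616,"y":-572,"z":0,"az":5.1,"gripper":1},{"x":616,"y":-572,"z":0,"az":5.1,"gripper":1},{"x":616,"y":-572,"z":0,"az":5.1,"gripper":1},{"x":616,"y":-572,"z":0,"az":5.1,"gripper":1},{"x":616,"y":-572,"z":0,"az":5.1,"gripper":1},{"x":616,"y":-572,"z":0,"az":5.1,"gripper":1},{"x":616,"y":-572,"z":0,"az":5.1,"gripper":1},{"x":616,"y":-572,"z":0,"az":5.1,"gripper":1},{"x":616,"y":-572,"z":0,"az":5.1,"gripper":1},{"x":616,"y":-572,"z":0,"az":5.1,"gripper":1},{"x":616,"y":-572,"z":0,"az":5.1,"gripper":1},{"x":616,"y":-572,"z":0,"az":5.1,"gripper":1},{"x":616,"y":-572,"z":0,"az":5.1,"gripper":1},{"x":616,"y":-572,"z":0,"az":5.1,"gripper":1},{"x":616,"y":-572,"z":0,"az":5.1,"gripper":-0.3},{"x":616,"y":-572,"z":0,"az":5.1,"gripper":-0.3}]'

```text
invalid input
```

Call:
drive_tool --commands '[{"ax":0,"ay":0,"az":1.0,"x":40,"y":-40,"z":0,"gripper":1}]' --force 15

```text
time_s: 0.28
eef_pos: [0.2461, -0.4787, 0.2155]
orientation: [[0.952, 0.305, -0.0], [0.305, -0.952, -0.001], [-0.001, 0.001, -1.0]]
wrist_force: [0.1, -0.1, 0.6]
opening: 1.003
```

Call:
drive_tool --commands '[{"ax":0,"ay":0,"az":4.1,"x":527,"y":-580,"z":0,"gripper":1},{"ax":0,"ay":0,"az":4.1,"x":527,"y":-580,"z":0,"gripper":1},{"ax":0,"ay":0,"az":4.1,"x":527,"y":-580,"z":0,"gripper":1},{"ax":0,"ay":0,"az":4.1,"x":527,"y":-580,"z":0,"gripper":1},{"ax":0,"ay":0,"az":4.1,"x":527,"y":-580,"z":0,"gripper":1},{"ax":0,"ay":0,"az":4.1,"x":527,"y":-580,"z":0,"gripper":1},{"ax":0,"ay":0,"az":4.1,"x":527,"y":-580,"z":0,"gripper":1},{"ax":0,"ay":0,"az":4.1,"x":527,"y":-580,"z":0,"gripper":1},{"ax":0,"ay":0,"az":4.1,"x":527,"y":-580,"z":0,"gripper":1},{"ax":0,"ay":0,"az":4.1,"x":527,"y":-580,"z":0,"gripper":1},{"ax":0,"ay":0,"az":4.1,"x":527,"y":-580,"z":0,"gripper":1},{"ax":0,"ay":0,"az":4.1,"x":527,"y":-580,"z":0,"gripper":1},{"ax":0,"ay":0,"az":4.1,"x":527,"y":-580,"z":0,"gripper":-0.3},{"ax":0,"ay":0,"az":4.1,"x":527,"y":-580,"z":0,"gripper":-0.3},{"ax":0,"ay":0,"az":4.1,"x":527,"y":-580,"z":0,"gripper":-0.3},{"ax":0,"ay":0,"az":4.1,"x":527,"y":-580,"z":0,"gripper":-0.3}]' --force 15

```text
time_s: 2.28
eef_pos: [0.567, 0.237, 0.2166]
orientation: [[0.999, -0.044, -0.0], [-0.044, -0.999, -0.001], [-0.0, 0.001, -1.0]]
wrist_force: [0.3, 0.2, 0.6]
opening: 0.613
```

Run:
```python
from h import *
im=robot.get_image('wrist'); save(im,'w1'); 
hsv=cv2.cvtColor(im['color'],cv2.COLOR_RGB2HSV)
mk=cv2.inRange(hsv,(100,120,40),(125,255,255))
k,l,st,c=cv2.connectedComponentsWithStats(mk)
i=1+np.argmax(st[1:,4]); v,u=np.where(l==i); q=plane(im,u,v,.026)[:,:2].astype(np.float32)*1000
print(st[i],cv2.minAreaRect(q)); print(robot.read_state()['eef_pos'],im['origin'])
t=robot.get_image('top'); save(t,'t1')
```

```text
[ 253  117   80  108 8075] ((566.5765991210938, 190.42376708984375), (96.23697662353516, 136.5322265625), 89.34490966796875)
[0.56715625 0.23702657 0.21675052] [0.65166256 0.2328812  0.38444913]
```

View pics/w1.png

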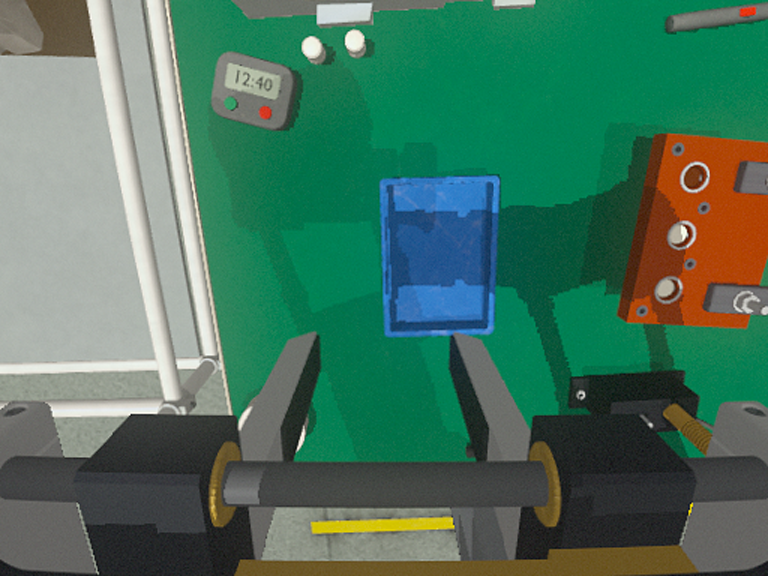

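Call:
drive_tool --commands '[{"ax":0,"ay":0,"az":-0.4,"x":0,"y":2,"z":60,"gripper":-0.3},{"ax":0,"ay":0,"az":-0.4,"x":0,"y":2,"z":120,"gripper":-0.3},{"ax":0,"ay":0,"az":-0.4,"x":0,"y":2,"z":170,"gripper":-0.3},{"ax":0,"ay":0,"az":-0.4,"x":0,"y":2,"z":190,"gripper":-0.3},{"ax":0,"ay":0,"az":-0.4,"x":0,"y":2,"z":198,"gripper":-0.3},{"ax":0,"ay":0,"az":-0.4,"x":0,"y":2,"z":198,"gripper":-1},{"ax":0,"ay":0,"az":-0.4,"x":0,"y":2,"z":198,"gripper":-1},{"ax":0,"ay":0,"az":-0.4,"x":0,"y":2,"z":198,"gripper":-1},{"ax":0,"ay":0,"az":-0.4,"x":0,"y":2,"z":198,"gripper":-1}]' --force 20

```text
time_s: 3.5
eef_pos: [0.568, 0.2364, 0.0195]
orientation: [[1.0, -0.007, 0.002], [-0.007, -1.0, 0.0], [0.002, -0.0, -1.0]]
wrist_force: [-1.1, -0.1, 3.7]
opening: 0.017
```

Run:
```python
from h import *
im=robot.get_image('wrist'); save(im,'w2'); print(robot.read_state()['eef_pos'],robot.read_state()['opening'],robot.read_state()['wrist_force'])
```

```text
[0.56803651 0.23640472 0.01945342] 0.019732357515341394 [-0.51508893 -0.98575121  4.40759406]
```

View pics/w2.png

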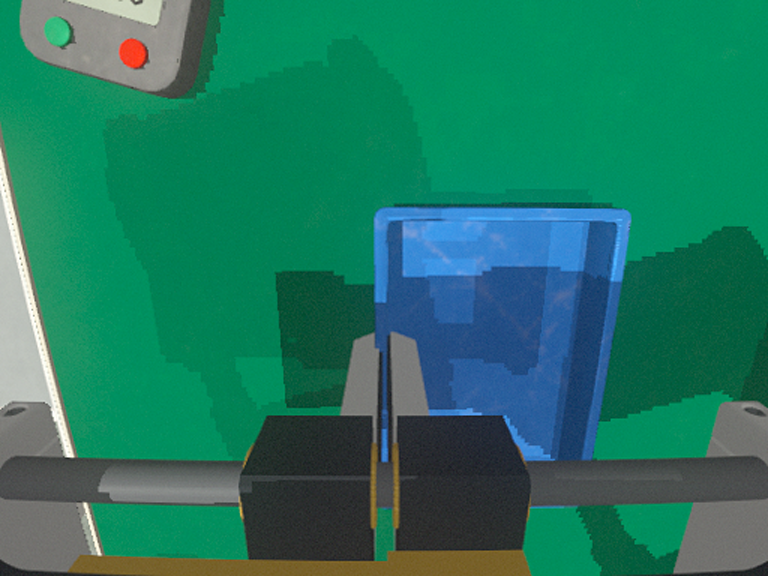

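Call:
drive_tool --commands '[{"ax":0,"ay":0,"az":0.2,"x":10,"y":10,"z":0,"gripper":-1},{"ax":0,"ay":0,"az":0.4,"x":25,"y":30,"z":0,"gripper":-1},{"ax":0,"ay":0,"az":0.7,"x":45,"y":50,"z":0,"gripper":-1},{"ax":0,"ay":0,"az":1.0,"x":62,"y":70,"z":0,"gripper":-1},{"ax":0,"ay":0,"az":1.0,"x":62,"y":90,"z":0,"gripper":-1},{"ax":0,"ay":0,"az":1.0,"x":62,"y":110,"z":0,"gripper":-1},{"ax":0,"ay":0,"az":1.0,"x":62,"y":125,"z":0,"gripper":-1},{"ax":0,"ay":0,"az":1.0,"x":62,"y":140,"z":0,"gripper":-1},{"ax":0,"ay":0,"az":1.0,"x":62,"y":148,"z":0,"gripper":-1},{"ax":0,"ay":0,"az":1.0,"x":62,"y":153,"z":0,"gripper":-1},{"ax":0,"ay":0,"az":1.0,"x":62,"y":153,"z":0,"gripper":-1}]' --force 20

```text
time_s: 4.92
eef_pos: [0.6289, 0.0826, 0.0195]
orientation: [[0.995, -0.095, 0.002], [-0.095, -0.995, 0.001], [0.002, -0.001, -1.0]]
wrist_force: [-0.2, 0.3, 6.4]
opening: 0.019
```

Run:
```python
from h import *
im=robot.get_image('wrist'); save(im,'w3');im=robot.get_image('scene'); save(im,'s3',4,(160,100,350,250))
```

```text
(no output)
```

View pics/w3.png

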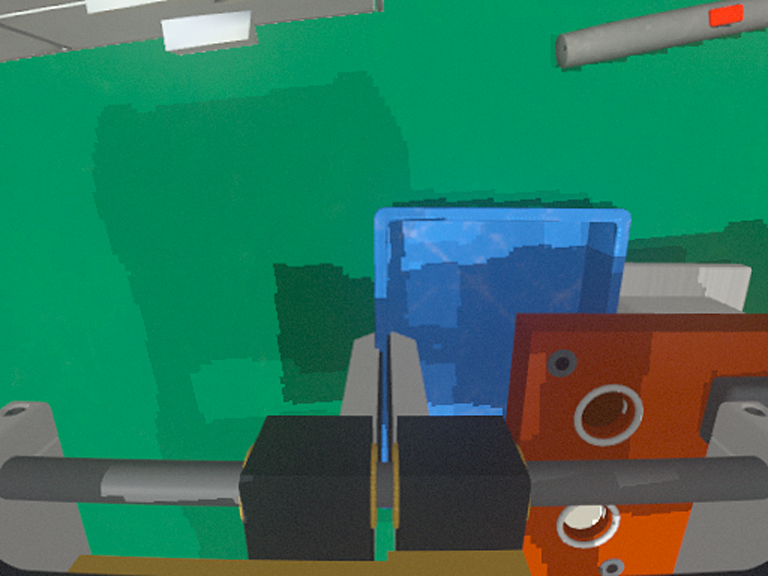

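View pics/s3.png

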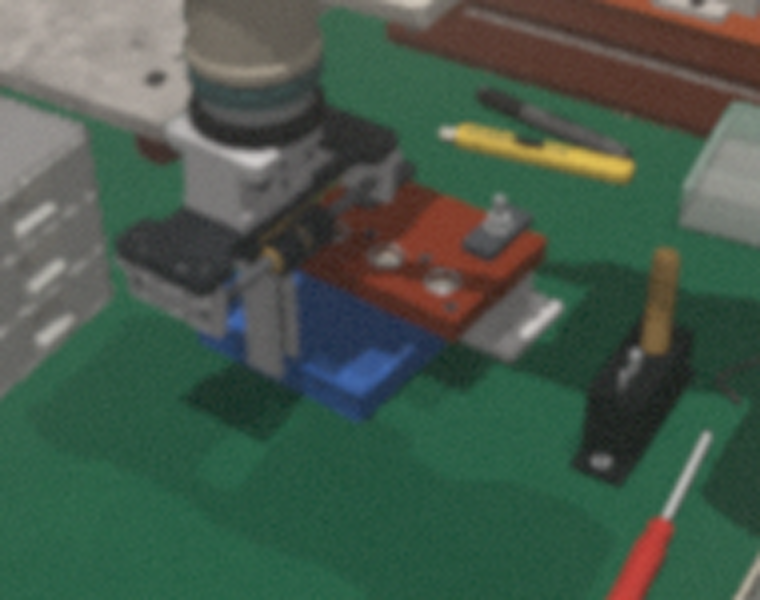

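Call:
drive_tool --commands '[{"ax":0,"ay":0,"az":0,"x":0,"y":0,"z":0,"gripper":-0.6},{"ax":0,"ay":0,"az":0,"x":0,"y":0,"z":0,"gripper":-0.6},{"ax":0,"ay":0,"az":0,"x":0,"y":0,"z":0,"gripper":-0.6},{"ax":0,"ay":0,"az":0,"x":0,"y":0,"z":-30,"gripper":-0.6},{"ax":0,"ay":0,"az":0,"x":0,"y":0,"z":-80,"gripper":-0.6},{"ax":0,"ay":0,"az":0,"x":0,"y":0,"z":-130,"gripper":-0.3},{"ax":0,"ay":0,"az":0,"x":0,"y":0,"z":-180,"gripper":0},{"ax":0,"ay":0,"az":0,"x":0,"y":0,"z":-200,"gripper":0},{"ax":0,"ay":0,"az":0,"x":0,"y":0,"z":-200,"gripper":0}]' --force 20

```text
time_s: 6.15
eef_pos: [0.6292, 0.0829, 0.2202]
orientation: [[0.996, -0.094, 0.004], [-0.094, -0.996, -0.0], [0.004, -0.0, -1.0]]
wrist_force: [-0.3, 0.7, 0.4]
opening: 0.498
```

Run:
```python
from h import *
import pickle
im=robot.get_image('wrist'); save(im,'w4'); pickle.dump(im,open('w4.pkl','wb'))
hsv=cv2.cvtColor(im['color'],cv2.COLOR_RGB2HSV)
print(robot.read_state()['eef_pos'],im['origin'])
```

```text
[0.62818164 0.08286357 0.21833747] [0.71287469 0.07451563 0.38836935]
```

View pics/w4.png

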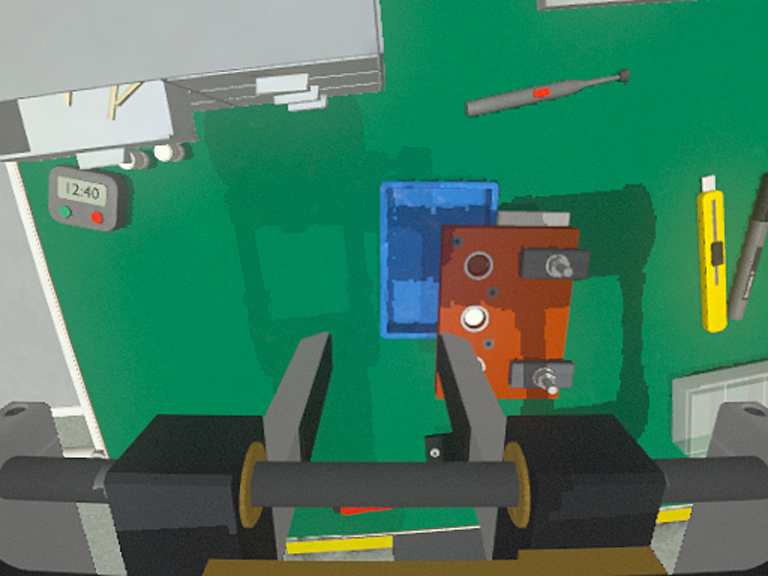

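Run:
```python
from h import *
import pickle
im=pickle.load(open('w4.pkl','rb'))
save(im,'w4z',5,(285,140,400,270))
f=lambda a,h:plane(im,np.array(a,float)[:,0]/1.5,np.array(a,float)[:,1]/1.5,h)
h=f([(479,265),(474,317.5)],.07);print(h)
t=f([(380,182),(381,337),(499,182)],.026);print(t,np.linalg.norm(t[0]-t[1]),np.linalg.norm(t[0]-t[2]))
c=(t[1]+t[2])/2;ey=(t[0]-t[1])/np.linalg.norm(t[0]-t[1]);ex=np.array([-ey[1],ey[0],0]);print(c,(h[0]-c)@ex,(h[0]-c)@ey)
```

```text
[[0.63010136 0.01116513 0.07      ]
 [0.58877741 0.01638626 0.07      ]]
[[ 0.69480737  0.07944287  0.026     ]
 [ 0.56095097  0.09145553  0.026     ]
 [ 0.68609363 -0.01619677  0.026     ]] 0.13439435272117087 0.09603576659671573
[0.6235223  0.03762938 0.026     ] -0.02577026581420289 0.008918195396497347
```

View pics/w4z.png

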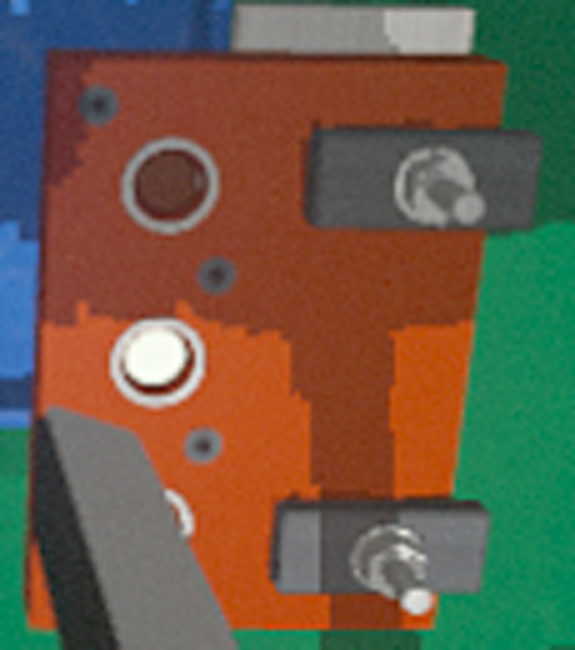

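Call:
drive_tool --commands '[{"ax":0,"ay":0,"az":-1.08,"x":-259,"y":123,"z":0,"gripper":0},{"ax":0,"ay":0,"az":-1.08,"x":-259,"y":123,"z":0,"gripper":0},{"ax":0,"ay":0,"az":-1.08,"x":-259,"y":123,"z":0,"gripper":0},{"ax":0,"ay":0,"az":-1.08,"x":-259,"y":123,"z":0,"gripper":0},{"ax":0,"ay":0,"az":-1.08,"x":-259,"y":123,"z":0,"gripper":0},{"ax":0,"ay":0,"az":-1.08,"x":-259,"y":123,"z":0,"gripper":0},{"ax":0,"ay":0,"az":-1.08,"x":-259,"y":123,"z":0,"gripper":0},{"ax":0,"ay":0,"az":-1.08,"x":-259,"y":123,"z":0,"gripper":0},{"ax":0,"ay":0,"az":-1.08,"x":-259,"y":123,"z":0,"gripper":0}]' --force 20

```text
time_s: 7.32
eef_pos: [0.3596, -0.0149, 0.2181]
orientation: [[1.0, 0.0, -0.001], [0.0, -1.0, 0.0], [-0.001, -0.0, -1.0]]
wrist_force: [-0.4, 0.3, -0.1]
opening: 0.5
```

Run:
```python
from h import *
import pickle
im=robot.get_image('wrist'); save(im,'w5'); pickle.dump(im,open('w5.pkl','wb'))
print(robot.read_state()['eef_pos'],im['origin'])
```

```text
[ 0.35946479 -0.01486373  0.21814091] [ 0.44443638 -0.01543196  0.38590563]
```

View pics/w5.png

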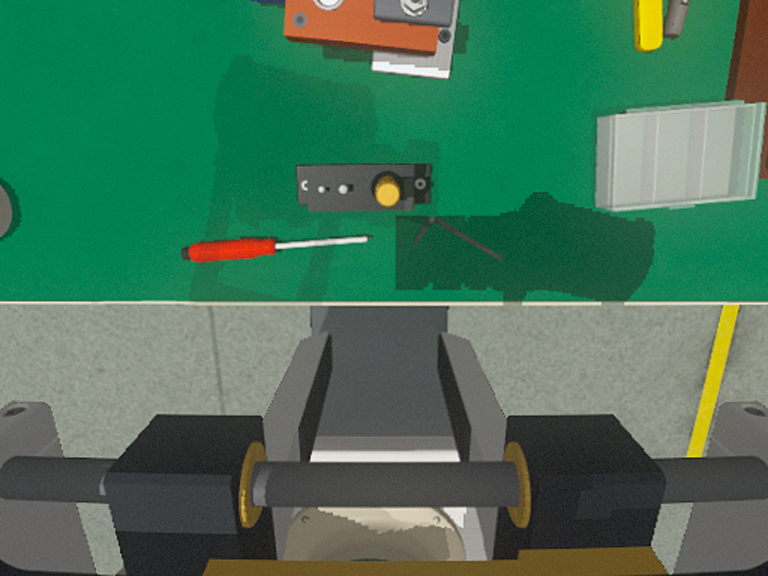

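Run:
```python
from h import *
import pickle
im=pickle.load(open('w5.pkl','rb'))
save(im,'w5z',8,(190,100,295,150))
hsv=cv2.cvtColor(im['color'],cv2.COLOR_RGB2HSV)
m=cv2.inRange(hsv,(15,100,90),(30,255,255));m[:100]=0;m[150:]=0;m[:,:230]=0;m[:,280:]=0
v,u=np.where(m>0);P=cloud(im)
print(len(u),u.min(),u.max(),v.min(),v.max())
z=P[v,u,2];k=z>.11;print(k.sum(),u[k].mean(),v[k].mean(),np.median(z[k]))
print(plane(im,u[k].mean(),v[k].mean(),.114))
f=lambda a,h:plane(im,np.array(a,float)[:,0]/1.5,np.array(a,float)[:,1]/1.5,h)
print(f([(303,185),(420,184)],.006))
```

```text
263 250 266 118 137
210 258.3095238095238 129.23809523809524 0.11361715463244923
[ 0.42228212 -0.0175664   0.114     ]
[[ 0.42089323  0.05310758  0.006     ]
 [ 0.42175708 -0.0458817   0.006     ]]
```

View pics/w5z.png

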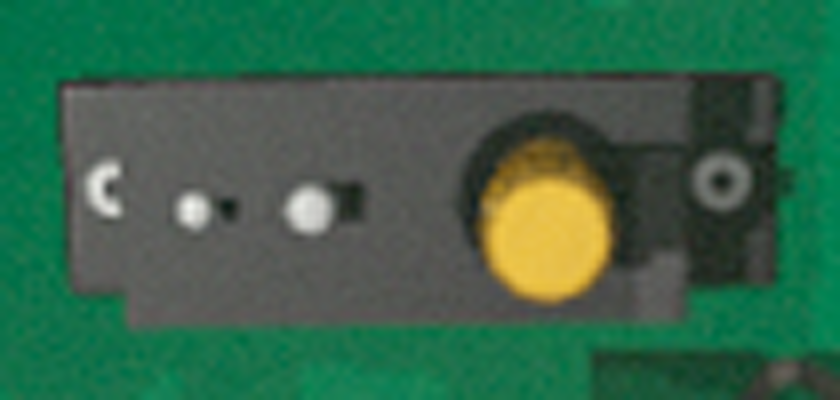

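Call:
drive_tool --commands '[{"ax":0,"ay":0,"az":0,"x":40,"y":3,"z":0,"gripper":0},{"ax":0,"ay":0,"az":0,"x":62,"y":3,"z":20,"gripper":0},{"ax":0,"ay":0,"az":0,"x":62,"y":3,"z":60,"gripper":0},{"ax":0,"ay":0,"az":0,"x":62,"y":3,"z":100,"gripper":0},{"ax":0,"ay":0,"az":0,"x":62,"y":3,"z":125,"gripper":0},{"ax":0,"ay":0,"az":0,"x":62,"y":3,"z":138,"gripper":0},{"ax":0,"ay":0,"az":0,"x":62,"y":3,"z":138,"gripper":0},{"ax":0,"ay":0,"az":0,"x":62,"y":3,"z":138,"gripper":-1},{"ax":0,"ay":0,"az":0,"x":62,"y":3,"z":138,"gripper":-1},{"ax":0,"ay":0,"az":0,"x":62,"y":3,"z":138,"gripper":-1},{"ax":0,"ay":0,"az":0,"x":62,"y":3,"z":138,"gripper":-1}]' --force 10

```text
time_s: 8.75
eef_pos: [0.4212, -0.0181, 0.0809]
orientation: [[1.0, -0.0, 0.001], [-0.0, -1.0, -0.0], [0.001, 0.0, -1.0]]
wrist_force: [-0.3, 0.2, 2.3]
opening: 0.167
```

Call:
drive_tool --commands '[{"ax":0,"ay":0,"az":0,"x":0,"y":0,"z":0,"gripper":-1},{"ax":0,"ay":0,"az":0,"x":0,"y":0,"z":0,"gripper":-1},{"ax":0,"ay":0,"az":0,"x":0,"y":0,"z":-20,"gripper":-1},{"ax":0,"ay":0,"az":0,"x":0,"y":0,"z":-50,"gripper":-1},{"ax":0,"ay":0,"az":0,"x":0,"y":0,"z":-90,"gripper":-1},{"ax":0,"ay":0,"az":0,"x":0,"y":0,"z":-130,"gripper":-1},{"ax":0,"ay":0,"az":0,"x":0,"y":0,"z":-150,"gripper":-1},{"ax":0,"ay":0,"az":0,"x":0,"y":0,"z":-150,"gripper":-1}]' --force 50

```text
time_s: 9.75
eef_pos: [0.4214, -0.0183, 0.2311]
orientation: [[1.0, -0.0, 0.002], [-0.0, -1.0, -0.001], [0.002, 0.001, -1.0]]
wrist_force: [-0.2, 0.0, -1.3]
opening: 0.166
```

Run:
```python
from h import *
import pickle
D={}
for n in('wrist','scene'):
    im=robot.get_image(n); D[n]=im
save(D['wrist'],'w6');save(D['scene'],'s6',4,(220,60,400,210));pickle.dump(D,open('d6.pkl','wb'))
print(robot.read_state()['eef_pos'],robot.read_state()['wrist_force'],robot.read_state()['opening'])
```

```text
[ 0.41996641 -0.0179574   0.2292582 ] [-0.60517748  0.23351677 -1.83730909] 0.16077885551346352
```

View pics/w6.png

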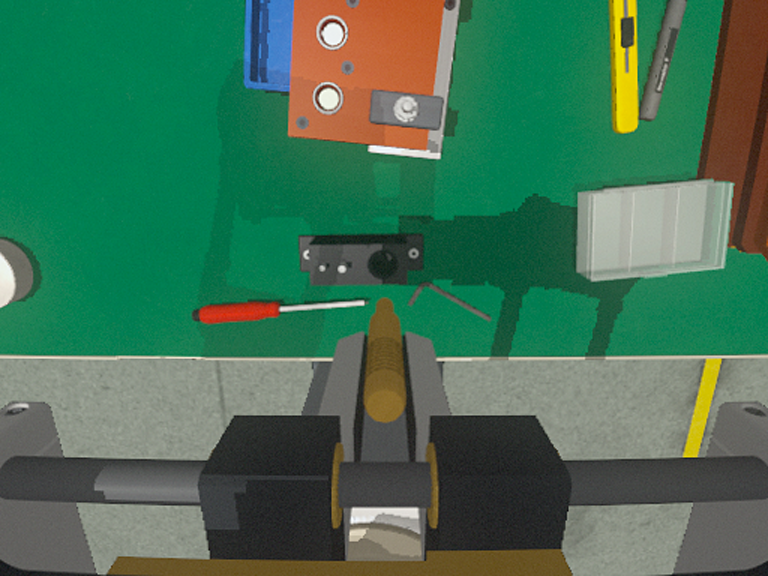

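View pics/s6.png

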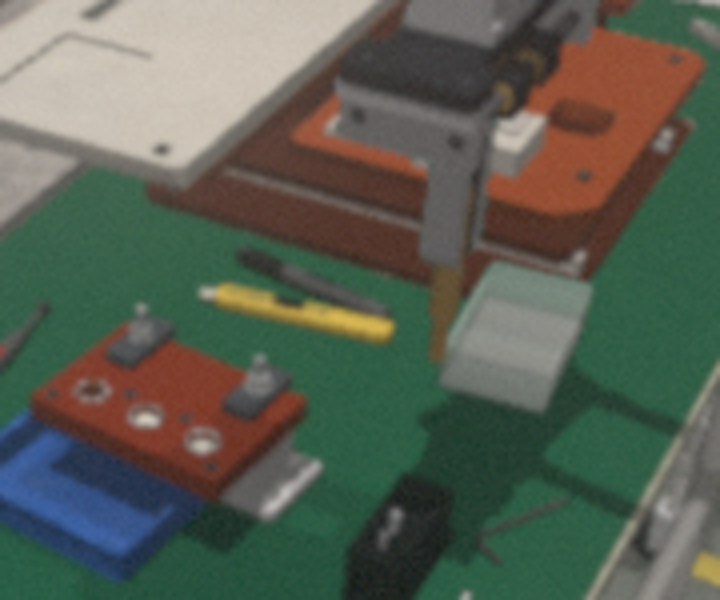

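Run:
```python
from h import *
import pickle
D=pickle.load(open('d6.pkl','rb'));im=D['wrist']
save(im,'w6z',5,(200,180,310,290))
z=.230
f=lambda a,h:plane(im,a[0]/1.5,a[1]/1.5,h)
print('tip edge',f((385.5,298),z-.076),'top',f((386,403),z+.034))
print('holes w6',f((332,32.5),.07),f((328,98),.07))
print('blockhole',f((383,263),.05))
s=D['scene'];g=lambda a,h:plane(s,a[0]/4+220,a[1]/4+60,h)
print('scene tip bottom',g((436,357),z-.076), 'hole',g((91,391),.07),g((146,417),.07),g((203,441),.07))
```

```text
tip edge [ 0.42654084 -0.01989971  0.154     ] top [ 0.42356892 -0.01961931  0.264     ]
holes w6 [0.58791208 0.01616393 0.07      ] [0.54610661 0.02009257 0.07      ]
blockhole [ 0.42292303 -0.0183033   0.05      ]
scene tip bottom [ 0.41895758 -0.0155896   0.154     ] hole [0.62745116 0.01491326 0.07      ] [0.58460943 0.0200132  0.07      ] [0.54330667 0.02263836 0.07      ]
```

View pics/w6z.png

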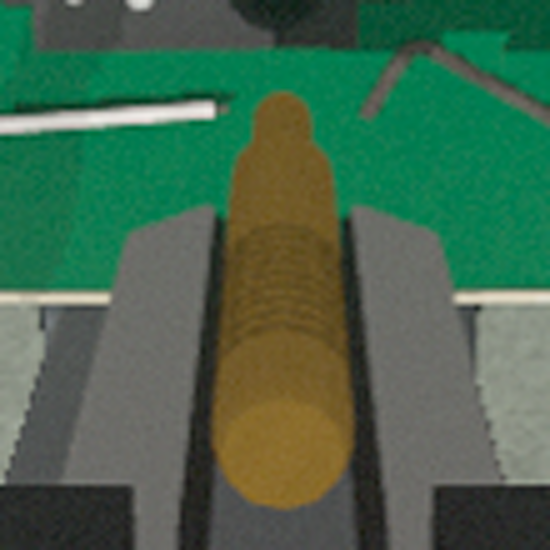

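Call:
drive_tool --commands '[{"ax":0,"ay":0,"az":0,"x":40,"y":-6,"z":0,"gripper":-1},{"ax":0,"ay":0,"az":0,"x":90,"y":-14,"z":0,"gripper":-1},{"ax":0,"ay":0,"az":0,"x":140,"y":-22,"z":0,"gripper":-1},{"ax":0,"ay":0,"az":0,"x":190,"y":-29,"z":0,"gripper":-1},{"ax":0,"ay":0,"az":0,"x":208.5,"y":-31,"z":20,"gripper":-1},{"ax":0,"ay":0,"az":0,"x":208.5,"y":-31,"z":50,"gripper":-1},{"ax":0,"ay":0,"az":0,"x":208.5,"y":-31,"z":65,"gripper":-1},{"ax":0,"ay":0,"az":0,"x":208.5,"y":-31,"z":65,"gripper":-1},{"ax":0,"ay":0,"az":0,"x":208.5,"y":-31,"z":65,"gripper":-1}]' --force 50

```text
time_s: 10.98
eef_pos: [0.6297, 0.0127, 0.1663]
orientation: [[1.0, -0.0, 0.002], [-0.0, -1.0, -0.0], [0.002, 0.0, -1.0]]
wrist_force: [-0.3, 0.3, -0.7]
opening: 0.161
```

Run:
```python
from h import *
import pickle
D={}
for n in('wrist','scene'):
    im=robot.get_image(n); D[n]=im
save(D['wrist'],'w7');save(D['scene'],'s7',5,(200,80,340,200));pickle.dump(D,open('d7.pkl','wb'))
print(robot.read_state()['eef_pos'],robot.read_state()['wrist_force'],robot.read_state()['opening'])
```

```text
[0.62999505 0.01271906 0.16687667] [-0.60482535  0.40179983 -1.33128035] 0.1590040554362226
```

View pics/w7.png

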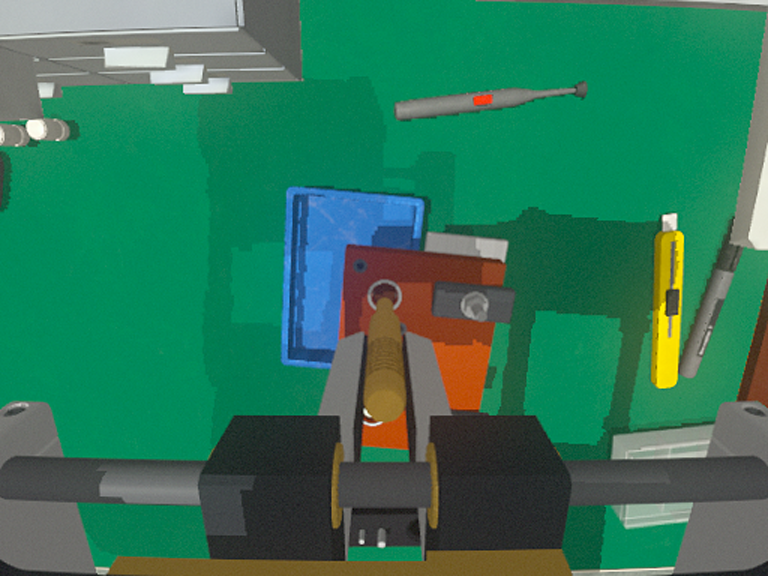

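View pics/s7.png

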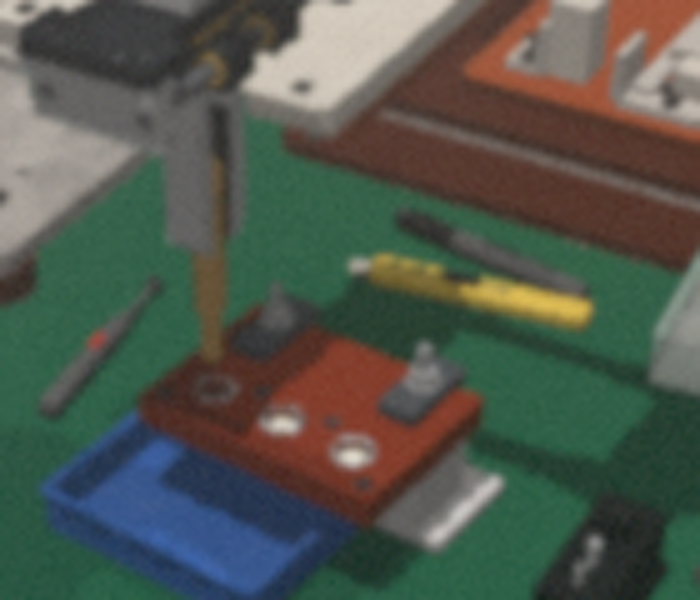

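Run:
```python
from h import *
import pickle
D=pickle.load(open('d7.pkl','rb'));im=D['wrist'];z=.1665
save(im,'w7z',8,(220,180,295,250))
s=D['scene'];g=lambda a,h:plane(s,a[0]/5+200,a[1]/5+80,h)
print('scene tip',g((212,358),z-.076+.001),'hole',g((214.5,389),.07))
f=lambda a,h:plane(im,a[0]/1.5,a[1]/1.5,h)
print('w hole',f((384,295.5),.07),'tip edge',f((385,297),z-.076))
```

```text
scene tip [0.62577558 0.0180572  0.0915    ] hole [0.62702037 0.01489764 0.07      ]
w hole [0.63022382 0.01199512 0.07      ] tip edge [0.63581993 0.01142391 0.0905    ]
```

View pics/w7z.png

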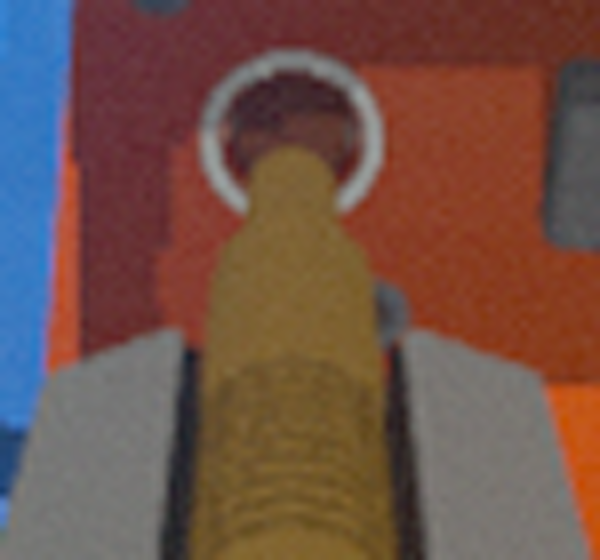

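Call:
drive_tool --commands '[{"ax":0,"ay":0,"az":0,"x":0,"y":0,"z":8,"gripper":-1},{"ax":0,"ay":0,"az":0,"x":0,"y":0,"z":15,"gripper":-1},{"ax":0,"ay":0,"az":0,"x":0,"y":0,"z":20,"gripper":-1},{"ax":0,"ay":0,"az":0,"x":0,"y":0,"z":22,"gripper":-1},{"ax":0,"ay":0,"az":0,"x":0,"y":0,"z":24,"gripper":-1},{"ax":0,"ay":0,"az":0,"x":0,"y":0,"z":25,"gripper":-1},{"ax":0,"ay":0,"az":0,"x":0,"y":0,"z":26,"gripper":-1},{"ax":0,"ay":0,"az":0,"x":0,"y":0,"z":27,"gripper":-1},{"ax":0,"ay":0,"az":0,"x":0,"y":0,"z":28,"gripper":-1}]' --force 50

```text
time_s: 12.2
eef_pos: [0.6295, 0.0128, 0.1376]
orientation: [[1.0, -0.0, 0.0], [-0.0, -1.0, -0.0], [0.0, 0.0, -1.0]]
wrist_force: [-1.8, 0.8, 2.2]
opening: 0.16
```

Run:
```python
from h import *
for n in('wrist','scene'):
    im=robot.get_image(n)
    save(im,n[0]+'8z',6,(210,160,310,250)if n=='wrist' else (200,80,300,180))
print(robot.read_state()['eef_pos'],robot.read_state()['wrist_force'],robot.read_state()['opening'])
```

```text
[0.62944724 0.0128331  0.13722886] [ 0.64054003 -0.13258221  1.94782353] 0.16319879873103366
```

View pics/w8z.png

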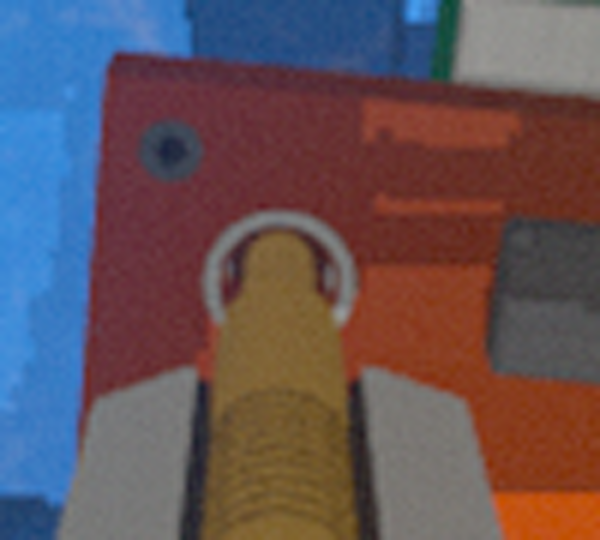

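Call:
drive_tool --commands '[{"ax":0,"ay":0,"az":0,"x":0,"y":0,"z":1,"gripper":-1},{"ax":0,"ay":0,"az":0,"x":0,"y":0,"z":2,"gripper":-1},{"ax":0,"ay":0,"az":0,"x":0,"y":0,"z":3,"gripper":-1},{"ax":0,"ay":0,"az":0,"x":0,"y":0,"z":4,"gripper":-1},{"ax":0,"ay":0,"az":0,"x":0,"y":0,"z":5,"gripper":-1},{"ax":0,"ay":0,"az":0,"x":0,"y":0,"z":6,"gripper":-1}]' --force 50

```text
time_s: 13.05
eef_pos: [0.6293, 0.0128, 0.1312]
orientation: [[1.0, -0.0, -0.0], [-0.0, -1.0, -0.0], [-0.0, 0.0, -1.0]]
wrist_force: [-0.1, 0.5, -1.6]
opening: 0.165
```

Call:
drive_tool --commands '[{"ax":0,"ay":0,"az":0,"x":0,"y":0,"z":1,"gripper":-1},{"ax":0,"ay":0,"az":0,"x":0,"y":0,"z":2,"gripper":-1},{"ax":0,"ay":0,"az":0,"x":0,"y":0,"z":3,"gripper":-1},{"ax":0,"ay":0,"az":0,"x":0,"y":0,"z":4,"gripper":-1},{"ax":0,"ay":0,"az":0,"x":0,"y":0,"z":5,"gripper":-1},{"ax":0,"ay":0,"az":0,"x":0,"y":0,"z":6,"gripper":-1},{"ax":0,"ay":0,"az":0,"x":0,"y":0,"z":7,"gripper":-1},{"ax":0,"ay":0,"az":0,"x":0,"y":0,"z":8,"gripper":-1},{"ax":0,"ay":0,"az":0,"x":0,"y":0,"z":9,"gripper":-1}]' --force 50

```text
time_s: 14.18
eef_pos: [0.6294, 0.0128, 0.1224]
orientation: [[1.0, -0.0, 0.0], [-0.0, -1.0, -0.0], [0.0, 0.0, -1.0]]
wrist_force: [-0.6, -1.2, -1.9]
opening: 0.163
```

Call:
drive_tool --commands '[{"ax":0,"ay":0,"az":0,"x":0,"y":0,"z":1.5,"gripper":-1},{"ax":0,"ay":0,"az":0,"x":0,"y":0,"z":1.5,"gripper":-1},{"ax":0,"ay":0,"az":0,"x":0,"y":0,"z":-15,"gripper":-1},{"ax":0,"ay":0,"az":0,"x":0,"y":0,"z":-40,"gripper":-1},{"ax":0,"ay":0,"az":0,"x":0,"y":0,"z":-75,"gripper":-1},{"ax":0,"ay":0,"az":0,"x":0,"y":0,"z":-108,"gripper":-1},{"ax":0,"ay":0,"az":0,"x":0,"y":0,"z":-108,"gripper":-1},{"ax":0,"ay":0,"az":0,"x":0,"y":0,"z":-108,"gripper":-1}]' --force 50

```text
time_s: 15.18
eef_pos: [0.6287, 0.0129, 0.2298]
orientation: [[1.0, -0.0, -0.001], [-0.0, -1.0, 0.0], [-0.001, -0.0, -1.0]]
wrist_force: [-0.1, -0.4, -1.9]
opening: 0.165
```

Run:
```python
from h import *
import pickle
D={}
for n in('wrist','scene'):
    im=robot.get_image(n);D[n]=im
save(D['wrist'],'w9');save(D['scene'],'s9',5,(190,80,330,200));pickle.dump(D,open('d9.pkl','wb'))
print(robot.read_state()['eef_pos'],robot.read_state()['wrist_force'],robot.read_state()['opening'])
```

```text
[0.62832827 0.01289773 0.22874033] [-0.79009082 -0.25761056 -2.93059868] 0.1652827603712277
```

View pics/w9.png

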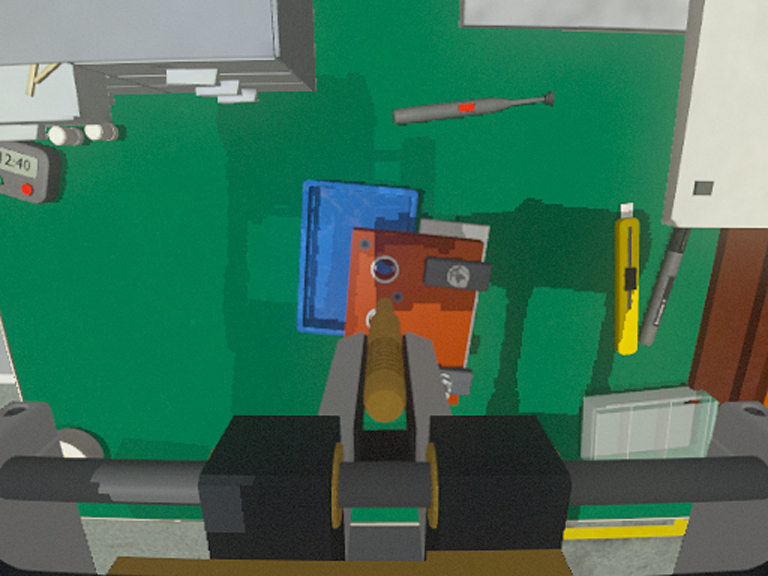

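View pics/s9.png

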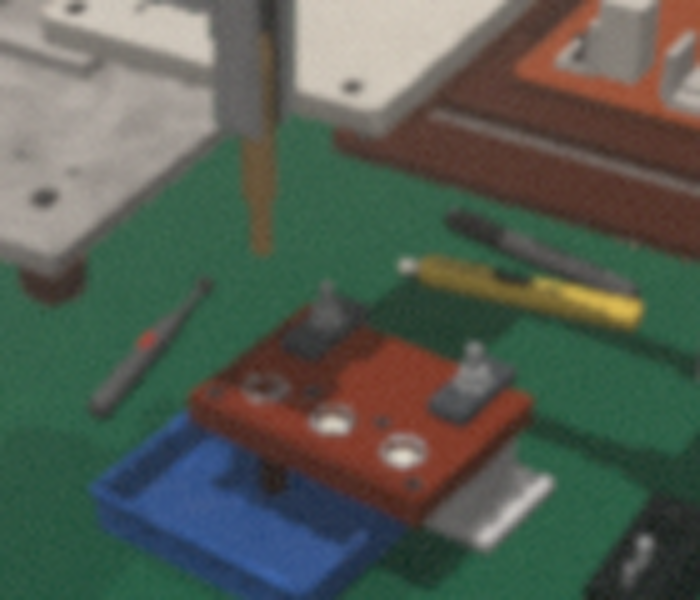

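Call:
drive_tool --commands '[{"ax":0,"ay":0,"az":0,"x":-50,"y":8,"z":0,"gripper":-1},{"ax":0,"ay":0,"az":0,"x":-100,"y":15,"z":0,"gripper":-1},{"ax":0,"ay":0,"az":0,"x":-150,"y":23,"z":0,"gripper":-1},{"ax":0,"ay":0,"az":0,"x":-195,"y":29,"z":0,"gripper":-1},{"ax":0,"ay":0,"az":0,"x":-208.5,"y":31,"z":20,"gripper":-1},{"ax":0,"ay":0,"az":0,"x":-208.5,"y":31,"z":60,"gripper":-1},{"ax":0,"ay":0,"az":0,"x":-208.5,"y":31,"z":92,"gripper":-1},{"ax":0,"ay":0,"az":0,"x":-208.5,"y":31,"z":92,"gripper":-1},{"ax":0,"ay":0,"az":0,"x":-208.5,"y":31,"z":92,"gripper":-1}]' --force 50

```text
time_s: 16.4
eef_pos: [0.4214, -0.0182, 0.1389]
orientation: [[1.0, -0.0, 0.0], [-0.0, -1.0, -0.0], [0.0, 0.0, -1.0]]
wrist_force: [0.1, -0.0, -1.4]
opening: 0.165
```

Run:
```python
from h import *
for n in('wrist','scene'):
    im=robot.get_image(n)
    save(im,n[0]+'10',6,(200,150,320,250)if n=='wrist' else (280,130,380,230))
print(robot.read_state()['eef_pos'],robot.read_state()['wrist_force'],robot.read_state()['opening'])
```

```text
[ 0.42197331 -0.01831062  0.13955894] [-0.59487073 -0.14377645 -1.13243936] 0.16049310712723608
```

View pics/w10.png

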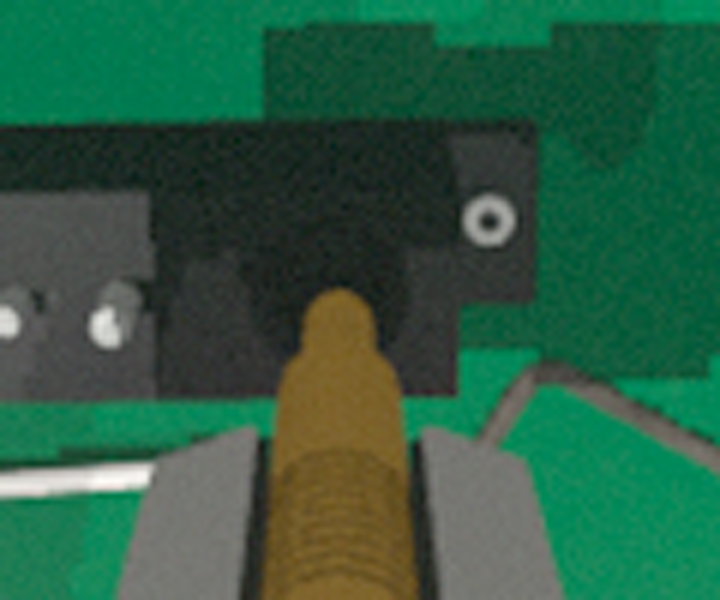

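View pics/s10.png

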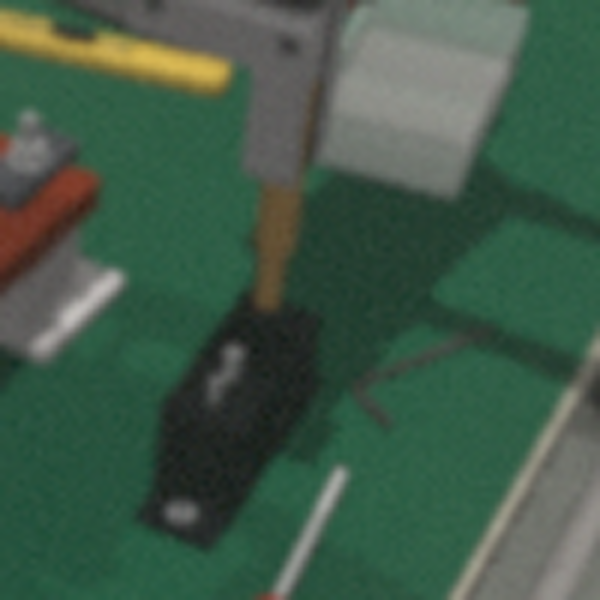

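Call:
drive_tool --commands '[{"ax":0,"ay":0,"az":0,"x":0,"y":0,"z":10,"gripper":-1},{"ax":0,"ay":0,"az":0,"x":0,"y":0,"z":20,"gripper":-1},{"ax":0,"ay":0,"az":0,"x":0,"y":0,"z":28,"gripper":-1},{"ax":0,"ay":0,"az":0,"x":0,"y":0,"z":34,"gripper":-1},{"ax":0,"ay":0,"az":0,"x":0,"y":0,"z":40,"gripper":-1},{"ax":0,"ay":0,"az":0,"x":0,"y":0,"z":44,"gripper":-1},{"ax":0,"ay":0,"az":0,"x":0,"y":0,"z":44,"gripper":-1}]' --force 30

```text
time_s: 17.38
eef_pos: [0.4207, -0.018, 0.0942]
orientation: [[1.0, -0.0, -0.001], [-0.0, -1.0, 0.0], [-0.001, -0.0, -1.0]]
wrist_force: [-0.3, -0.4, -1.3]
opening: 0.16
```

Call:
drive_tool --commands '[{"ax":0,"ay":0,"az":0,"x":0,"y":0,"z":4,"gripper":-1},{"ax":0,"ay":0,"az":0,"x":0,"y":0,"z":8,"gripper":-1},{"ax":0,"ay":0,"az":0,"x":0,"y":0,"z":11,"gripper":-1},{"ax":0,"ay":0,"az":0,"x":0,"y":0,"z":13,"gripper":-1},{"ax":0,"ay":0,"az":0,"x":0,"y":0,"z":13,"gripper":-1}]' --force 30

```text
time_s: 18.0
eef_pos: [0.4207, -0.018, 0.0813]
orientation: [[1.0, -0.0, -0.0], [-0.0, -1.0, 0.0], [-0.0, -0.0, -1.0]]
wrist_force: [-0.2, 0.3, -1.9]
opening: 0.167
```

Inserted with no contact force. Next I release it, opening the jaws moderately, then rise and look.

Call:
drive_tool --commands '[{"ax":0,"ay":0,"az":0,"x":0,"y":0,"z":0,"gripper":0},{"ax":0,"ay":0,"az":0,"x":0,"y":0,"z":0,"gripper":0},{"ax":0,"ay":0,"az":0,"x":0,"y":0,"z":0,"gripper":0},{"ax":0,"ay":0,"az":0,"x":0,"y":0,"z":0,"gripper":0},{"ax":0,"ay":0,"az":0,"x":0,"y":0,"z":-30,"gripper":0},{"ax":0,"ay":0,"az":0,"x":0,"y":0,"z":-80,"gripper":0},{"ax":0,"ay":0,"az":0,"x":0,"y":0,"z":-138,"gripper":0},{"ax":0,"ay":0,"az":0,"x":-62,"y":0,"z":-138,"gripper":0},{"ax":0,"ay":0,"az":0,"x":-62,"y":0,"z":-138,"gripper":0},{"ax":0,"ay":0,"az":0,"x":-62,"y":0,"z":-138,"gripper":0}]' --force 30

```text
time_s: 19.25
eef_pos: [0.3591, -0.0181, 0.2196]
orientation: [[1.0, -0.001, 0.001], [-0.001, -1.0, -0.0], [0.001, 0.0, -1.0]]
wrist_force: [1.0, -0.0, 0.8]
opening: 0.501
```

Run:
```python
from h import *
im=robot.get_image('wrist');save(im,'w11',8,(190,90,285,160))
im2=robot.get_image('scene');save(im2,'s11',3,(120,100,370,290))
t=robot.get_image('top')
P=cloud(im2)
hsv=cv2.cvtColor(im['color'],cv2.COLOR_RGB2HSV)
m=cv2.inRange(hsv,(15,100,90),(30,255,255));m[:100]=0;m[150:]=0;m[:,:230]=0;m[:,280:]=0
v,u=np.where(m>0);Q=cloud(im);z=Q[v,u,2];k=z>.105
print(k.sum(),np.median(z[k]),z.max(),plane(im,u[k].mean(),v[k].mean(),.114))
# pin in tray & plate tops
T=cloud(t); H=cv2.cvtColor(t['color'],cv2.COLOR_RGB2HSV)
print(robot.read_state()['time_s'],robot.read_state()['eef_pos'],robot.read_state()['wrist_force'])
for n,(u,v) in {'pinhole':(297,161),'mid':(296,177),'low':(294,191)}.items(): print(n,T[v,u])
hs=cv2.cvtColor(im2['color'],cv2.COLOR_RGB2HSV)
mk=((hs[...,0]<15)|(hs[...,0]>170))&(hs[...,2]<80)&(P[...,2]>.004)&(P[...,2]<.05)&(abs(P[...,0]-.63)<.07)&(abs(P[...,1]-.035)<.06)
v,u=np.where(mk);print(len(u)); 
if len(u): print(u.mean(),v.mean(),np.round(np.percentile(P[v,u],[5,50,95],axis=0),3))
```

```text
214 0.11342659923880366 nan [ 0.42202038 -0.01882936  0.114     ]
19.4 [ 0.35973289 -0.01819885  0.21922058] [-0.95991278  0.50878337  0.40293621]
pinhole [0.64516474 0.00856075 0.00410296]
mid [0.58415712 0.01573218 0.06685503]
low [0.54473286 0.02060685 0.06400341]
21
244.1904761904762 174.1904761904762 [[0.623 0.006 0.007]
 [0.626 0.015 0.016]
 [0.629 0.017 0.026]]
```

View pics/w11.png

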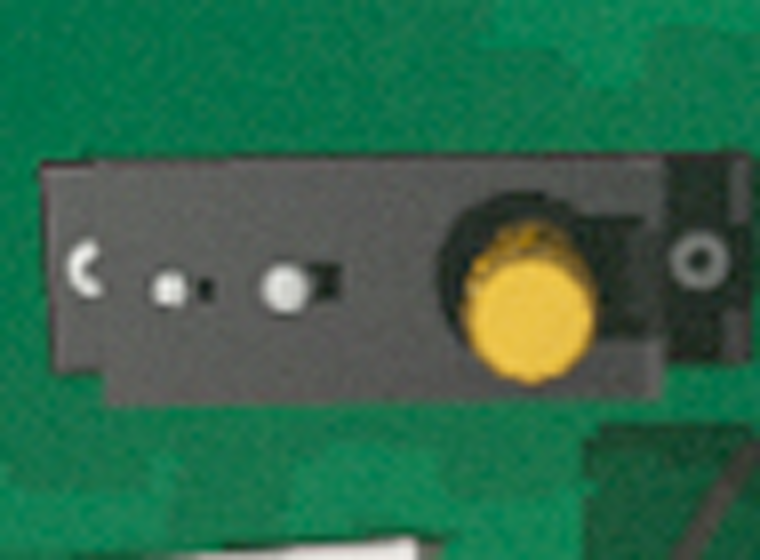

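View pics/s11.png

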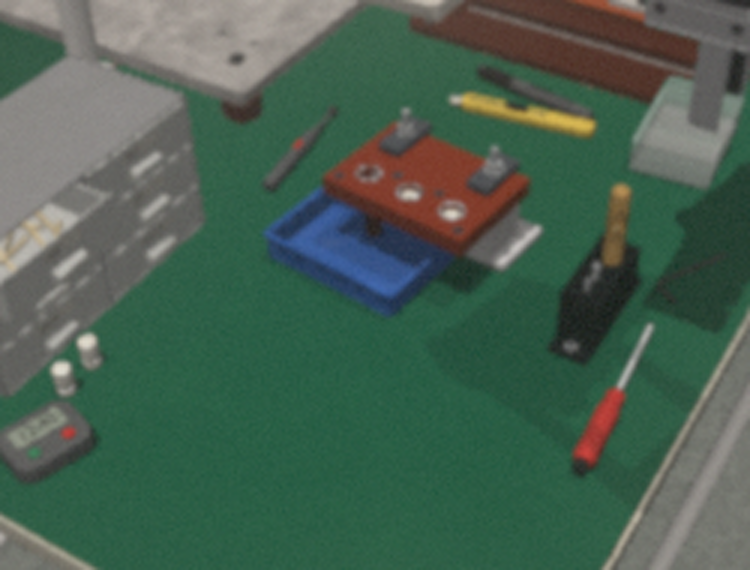

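```bash
python3 -c "
from rig import robot
print(robot.job_done())"
```

```text
the job is handed in; nothing more can be done
None
```

I slid the blue tray under the plate, pushed the brown pin out with the drift, and stood the drift back in its block. I handed the job in at about 19.4 s; no verdict is reported.

**Tray:** I gripped it by its +y wall. The pin's hole was then about 26 mm off the tray's middle across it and 9 mm along it, inside the 36 mm and 56 mm limits.

**Pin:** The push force peaked at only about 3 N in my readings, below the 4 to 8 N expected, and then fell away. Two pictures then showed the pin was out:
- Blue tray was visible through its hole.
- The pin was standing in the tray, with its visible part at 7–26 mm above the bench.

**Drift:** It went into its hole with no contact force. Its upper end is at 113 mm, the same as at the start, and about 1 mm from where I first measured it.

**White pins, tin and stopwatch:** Both white pins look seated in the last pictures, but I did not measure them to the 3 mm limit. The stopwatch looks unmoved. The tin was not in the final views, though the arm never went near it.

**Disagreement:** The wrist and scene cameras differed by about 3–4 mm on absolute positions. They agreed to about 1 mm on the drift-to-hole offset, which I used to line up the push.

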